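# Hold the spring-jaw panel holder open at the size pointer

## Robot

A 6-joint arm with a two-finger parallel gripper is mounted at the origin on the work surface. World frame = base frame: x ahead of the robot, y to its left, z up, the work surface at z = 0. Lengths are in m, angles in rad, forces in N, time in s.
With the tool pointing down it reaches from about 0.375 to 0.975 m from the base axis. Payload 3.8 kg.
Tool frame: the origin (TCP) lies between the finger pads; the fingertips stand 11 mm ahead of it and the grasp point (between the pads) lies 8 mm behind it; y points along the fingers, x is the direction in which the jaws open and shut, and the axes are right-handed (so a half turn about y gives the same grasp; the last joint's range is limited). The gripper opens to 85 mm and grips with 20 to 120 N. Pads are 22 mm wide; open, the fingers measure 114 mm over their backs; the gripper's body (76 mm by 85 mm) begins 54 mm behind the grasp point. The pads swing forward as they close: fully open they stand 13 mm farther back than shut.
Start: joints at [-1.335, 0.264, 1.604, -0, 1.274, -0.037], TCP at [0.182, -0.65, 0.242] pointing down, gripper open.
Joint ranges: [-2.63, 2.63], [-0.94, 2.18], [0.31, 2.57], [-1.31, 4.45], [0, 2.66], [-2.55, 2.55]. Speed limits (rad/s): [2.57, 2.57, 3.14, 3.14, 3.14, 3.14].

## Interface

Orientations are given as a 3x3 rotation matrix whose columns are the frame's x, y, z axes.
In Python, from rig import sensors, eyes, finish_job gives the robot as it stands.
- The arm moves only by the tool play_rows, never from a script. Its argument "moves" is a list of rows, each an object with "xyz": the shift along the tool's x, y, z in m, a list of three; "turn": the turn, a rotation vector about the tool's x, y, z in degrees, a list of three. In form: [{"xyz": [tx, ty, tz], "turn": [rx, ry, rz]}, ...]. A call has 1 to 12 rows; each row shifts and turns the commanded pose from where the row before left it, along the tool's axes as they then stand; what a row does not reach is not made up. A row lasts 1/12 s, in which the tool goes at most 41.7 mm and 7.16 degrees, less where a joint would pass 70% of its speed; a pose out of reach is approached as far as the arm can. A call with a gripper value outside its range is refused whole. "grip" is the gripper's target within -1 to 1 (fully open at 1, half-way at 0, shut at -1), set as the call begins (left out, the last holds). The fingers move at their own pace and stop on an object; "force" is the grip in N (left out, the last holds). Time passes only in rows, so rows that do not move let the fingers close. It gives the time, the measured TCP pose, the force and the opening at its end, in the units of the state.
- sensors.sense(): the state, without advancing time (a new reading comes with each control period).
- eyes.camera(name): name is "side" or "top" or "wrist"; returns the picture (400x640x3 uint8, red, green, blue); there is no depth.
- eyes.camera_model(name): a dict with "fx", "fy", "cx", "cy" (pixels), "R" (3x3) and "t" (3): a world point X has camera coordinates R X + t; the wrist camera has in their place "T_tool_cam" (4x4, takes a point from camera to tool coordinates, whose origin is the TCP and whose axes are the tool frame's). Camera axes: x right, y down, z forward; pixel columns grow to the right and rows downward; lengths in m; the calibration is good to about 2 mm. A picture is of the moment at which its call begins: read the wrist's pose just before it. camera_model takes no time and is no camera call.
- finish_job(): hands the job in, once; it reports no verdict.
The state is a dict: "time_s": time; "joints": joint angles; "qd": joint speeds; "tau": joint torques, N m; "position": TCP position; "eef_rot": TCP orientation; "force": force on the tool from outside, world axes, zero at the start; "wrist_torque": the same for the moment, N m; "grip_width": finger opening in m.
Only numpy, scipy, OpenCV 4.12 (cv2) and the standard library are available. Lean on these libraries where they do the work, as an engineer would, in place of code of your own. Each camera call takes 0.05 s, during which the arm holds its last target. There are 200 camera calls.

## Task

I want to drop the next panel into the spring-jaw holder, but somebody has parked the purple ink jar on its bed, in the way of the sliding jaw. First take the jar off the holder and stand it gently upright on the table, then pull the sliding jaw (the one with the black bow handle) out until its brass index is level with the red size pointer, and keep it there against the spring: finish while holding it, do not let go. Leave the other bottles and the tub where they stand.

Things in the scene. Friction and masses are not known exactly. Their poses are not given: they have to be found in the camera images.
- holder: grey panel holder fixed to the table. Bed 360 x 280 mm (own x -160 to 200, y -140 to 140 mm), its top 16 mm above the table. Origin on the table under the bed; x along the slide, away from the robot, y left, z up. Fixed jaw at x 161 to 197, 52 mm above the table; spring tubes 22 mm thick at y = -105 and 105, x 48 to 200; white scale, ticks 10 mm apart, on the left edge
- jaw: sliding aluminium jaw, 228 mm wide, 36 mm thick, top 51 mm above the table, axes as the holder's. Origin on the bed in the middle of its rubber gripping face; the bar fills own x -36 to 0. At rest it is at holder x = 35 mm; it slides only to the holder's -x, at most 130 mm. Springs pull it home: about 5 N at rest, 0.4 N more per cm
- jaw_handle (a point): middle of the black bow handle's bar on top of the sliding jaw: round bar 12 mm thick along the holder's y, straight and free for 45 mm either side, 88 mm above the table, 37 mm above the jaw's top face; its two legs stand 56 mm either side
- jaw_index (a point): tip of the small brass index tab (5 mm wide, centred on this point) at the left (+y) end of the sliding jaw, in line with its gripping face, 36 mm above the table; moves with the jaw
- pointer: red size pointer, 20 mm wide, clamped with a brass thumbscrew to the left edge of the bed beside the scale; it cannot move. Axes as the holder's; origin on the table on the holder's middle line, at the pointer's x. The jaw is at the mark when jaw_index has x = 0 in these axes: 70 to 115 mm of pull
- pointer_tip (a point): tip of the red pointer, 130 mm to the left (own y) of pointer's origin, 20 mm above the table
- ink_jar: purple screw-top ink jar with black lid, 52 mm in diameter, 85 mm high, about 0.2 to 0.35 kg; it starts upright on the holder's bed in front of the sliding jaw. Origin: centre of its underside, z up
- green_bottle: green glass bottle with white cap, 64 mm in diameter, 220 mm high, standing on the table; bystander. Origin: centre of its underside
- gesso_tub: white tub with lid, 84 mm in diameter, 95 mm high, standing on the table; bystander. Origin: centre of its underside
- pink_paint: small pink paint bottle with black cap, 38 mm in diameter, 95 mm high, standing on the table; bystander. Origin: centre of its underside
Mind the look-alikes: they are no part of the job. Leave any green or orange look-alike of the ink_jar alone.

How it is judged:
On the way, in this order (a step that is already met when the one before it is completed fails the run):
1. the ink jar stands upright on the table, off the holder, and is let go (height (world z) of ink_jar below 0.005 m and angle between ink_jar's own z axis and vertical below 0.1 rad and linear speed of ink_jar below 0.02 m/s and contact force between ink_jar and the fingers below 0.1 N), for 0.2 s.
2. the jaw is pulled out until its index is level with the pointer, and held there (x of jaw_index in the frame of pointer between -0.004 and 0.004 m and contact force between jaw and the fingers above 2.5 N), for 0.5 s.
At the end, for the whole second after the job is handed in: The fingers hold the sliding jaw against its spring (over 2.5 N), its index within 4 mm of the red pointer along the slide, not propped by the jar; the ink jar stands upright (within 0.1 rad) and still on the table surface, untouched (all of step 1 and all of step 2 and contact force between jaw and ink_jar below 0.1 N and contact force between ink_jar and the arm below 0.1 N); the arm keeps its last pose, push and grip.
It fails at once if a bystander (green bottle, tub or pink paint) is shifted by more than 25 mm or knocked over (distance of any of green_bottle, gesso_tub, pink_paint from where it was at the start of the episode above 0.025 m or angle between any of green_bottle, gesso_tub, pink_paint's own z axis and vertical above 0.5 rad).
It fails at once if the ink jar is tipped over (angle between ink_jar's own z axis and vertical above 0.7 rad).
It fails at once if the ink jar is dropped or thrown (moves faster than 0.6 m/s while not held) (linear speed of ink_jar above 0.6 m/s and contact force between ink_jar and the fingers below 0.1 N).
It also fails if it takes over 54 s, if anything falls off the work surface, if the arm or the gripper's body presses on something with over 40 N, if the wrist force passes 120 N, or if a joint passes its speed limit or range.

## Working session

There is one attempt and no reset: what is moved stays moved. The work goes in short steps, Python scripts to look and compute and a tool call to move; the robot and the scene stay as the last step left them, time stands still between calls to the robot, and variables do not carry over. Pictures are saved under pics/ and viewed, about 8 in all and at most 12, crops included, and the job is handed in when it is done.

Besides the shell and the picture viewer there is one more tool, called by a JSON object that holds its "fn" and its "kwargs". play_rows: Moves the arm, as the interface text tells. Its arguments: {"type":"object","properties":{"moves":{"type":"array"},"grip":{"type":"number"},"force":{"type":"number"}},"required":["moves"]}

```bash
ls; mkdir -p pics; python3 - <<'E'
from rig import sensors, eyes
import cv2,numpy as np
for n in("top","side"):
    im=eyes.camera(n); cv2.imwrite(f"pics/{n}0.png",im[:,:,::-1]); np.save(f"pics/{n}0.npy",im)
    m=eyes.camera_model(n); print(n,{k:np.round(v,4).tolist() for k,v in m.items()})
print({k:np.round(v,4).tolist() for k,v in eyes.camera_model("wrist").items()})
print(sensors.sense())
E
```

```text
pics
top {'fx': 425.9458, 'fy': 425.9458, 'cx': 311.7447, 'cy': 207.5751, 'R': [[0.0083, -0.9997, -0.021], [-0.9834, -0.0043, -0.1813], [0.1812, 0.0221, -0.9832]], 't': [0.0377, 0.529, 0.8706]}
side {'fx': 447.472, 'fy': 447.472, 'cx': 317.0419, 'cy': 198.1986, 'R': [[-0.8925, -0.4508, -0.0136], [-0.2101, 0.4423, -0.8719], [0.399, -0.7754, -0.4895]], 't': [0.4682, 0.1752, 0.7752]}
{'fx': 283.0545, 'fy': 283.0545, 'cx': 316.8841, 'cy': 196.9211, 'T_tool_cam': [[1.0, -0.001, 0.0008, -0.0003], [-0.0011, -0.2938, 0.9559, -0.1332], [-0.0007, -0.9559, -0.2938, 0.0743], [0.0, 0.0, 0.0, 1.0]]}
{'time_s': 0.1, 'joints': array([-1.33493681e+00,  2.64686897e-01,  1.60525116e+00, -6.44458820e-06,
        1.27371263e+00, -3.68810406e-02]), 'qd': array([-0.00055385, -0.00254989, -0.00085325,  0.00076201,  0.00085987,
        0.00059076]), 'tau': array([ 4.67602064e-07, -5.16708148e+01, -3.68589413e+01, -9.51104948e-05,
        6.25208908e-03,  7.31648214e-06]), 'position': array([ 0.18168292, -0.64941664,  0.24107298]), 'eef_rot': array([[ 2.69373025e-01, -4.86909850e-04,  9.63035792e-01],
       [-9.63033718e-01,  1.99961197e-03,  2.69373456e-01],
       [-2.05685848e-03, -9.99997882e-01,  6.97309214e-05]]), 'force': array([-1.04095108, -1.00968773, -0.82313035]), 'wrist_torque': array([0.04156496, 0.02968243, 0.01555419]), 'grip_width': 0.08507923597071164}
```

View pics/top0.png

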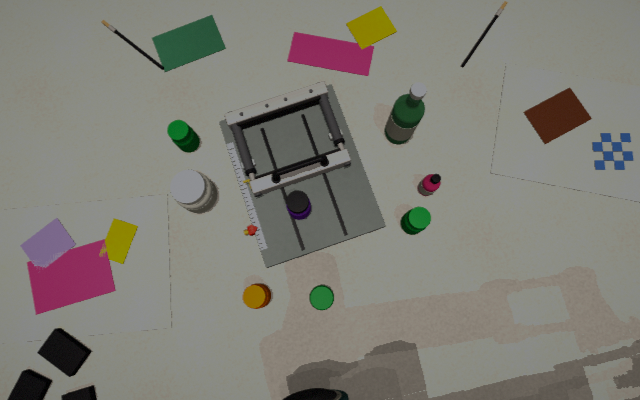

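View pics/side0.png

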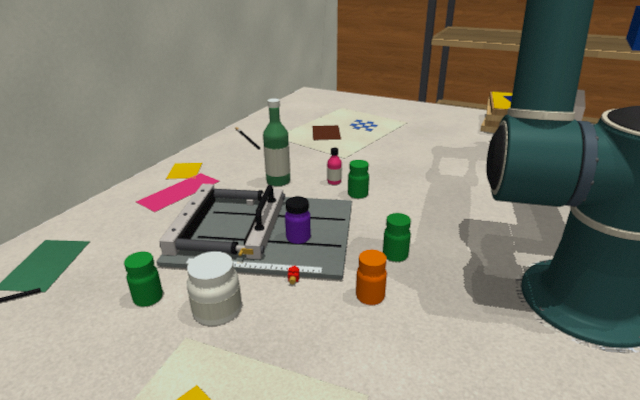

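The purple ink jar is at top (298,205) and side (297,221). It could be confused with the green jars at top (183,135), (417,220) and (321,297), and the orange one at (256,296). The purple one on the bed is the match. Next I'll check it in a close crop and measure.

```bash
python3 - <<'E'
import cv2,numpy as np
t=np.load("pics/top0.npy")[80:272,215:390]; 
cv2.imwrite("pics/c1.png",cv2.resize(t,None,fx=3,fy=3,interpolation=cv2.INTER_CUBIC)[:,:,::-1])
s=np.load("pics/side0.npy")[175:300,155:360]
cv2.imwrite("pics/c2.png",cv2.resize(s,None,fx=3.9,fy=3.9,interpolation=cv2.INTER_CUBIC)[:,:,::-1])
E
```

```text
(no output)
```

View pics/c1.png

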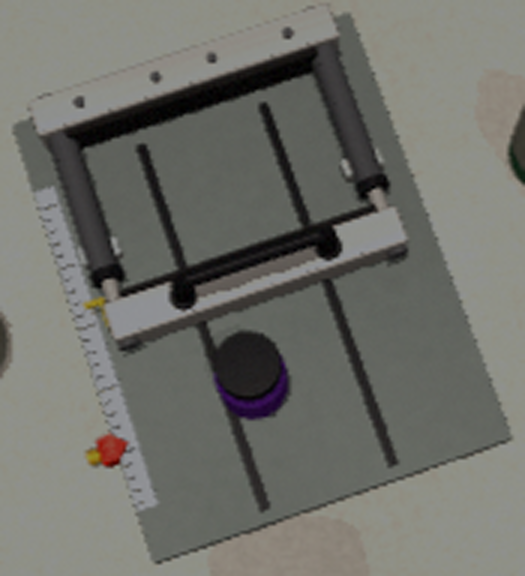

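View pics/c2.png

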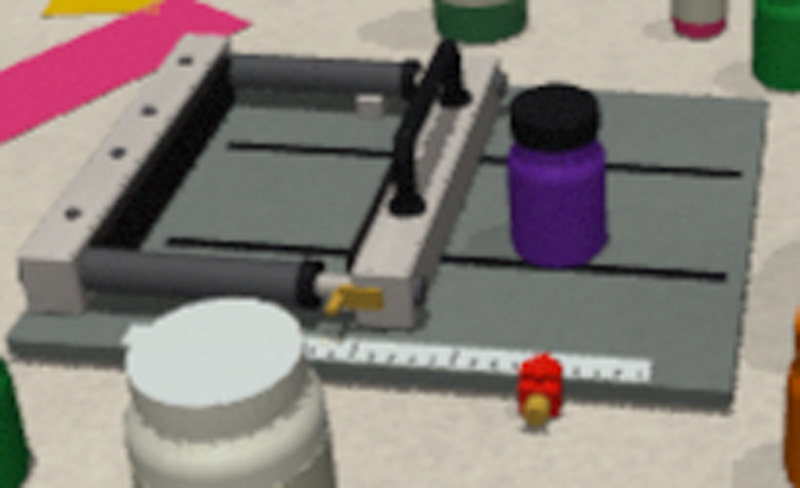

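The close crops show one purple jar with a black lid, in front of the sliding jaw. In crop 1 the lid top is at (249,364), the handle legs at (183,290) and (328,240), the brass index at (90,305) and the red pointer at (110,448). I'll triangulate these next.

```bash
cat > h.py <<'E'
import numpy as np, cv2
from rig import sensors, eyes
def ray(m,uv):
    R=np.array(m["R"]);t=np.array(m["t"])
    d=R.T@np.array([(uv[0]-m["cx"])/m["fx"],(uv[1]-m["cy"])/m["fy"],1]); return -R.T@t,d/np.linalg.norm(d)
def plane(m,uv,z):
    o,d=ray(m,uv); return o+d*(z-o[2])/d[2]
def tri(rs):
    A=sum(np.eye(3)-np.outer(d,d) for o,d in rs); b=sum((np.eye(3)-np.outer(d,d))@o for o,d in rs)
    p=np.linalg.solve(A,b); return p,[round(1e3*np.linalg.norm((np.eye(3)-np.outer(d,d))@(p-o)),1) for o,d in rs]
def wristmodel(s,m):
    T=np.array(m["T_tool_cam"]);E=np.eye(4);E[:3,:3]=s["eef_rot"];E[:3,3]=s["position"]
    W=np.linalg.inv(E@T); return dict(m,R=W[:3,:3],t=W[:3,3])
E
python3 - <<'E'
from h import *
np.set_printoptions(precision=4,suppress=True)
T=eyes.camera_model("top");S=eyes.camera_model("side")
c1=lambda x,y:(215+x/3-.33,80+y/3-.33); c2=lambda x,y:(155+x/3.9-.37,175+y/3.9-.37)
C=np.array([plane(T,c1(*p),.016) for p in[(155,562),(511,438),(349,12),(14,122)]])
print(C)
# fit holder: local corners
L=np.array([[-.16,.14],[-.16,-.14],[.2,-.14],[.2,.14]])
Lm=L.mean(0);P=C[:,:2];Pm=P.mean(0)
H=(L-Lm).T@(P-Pm);U,_,Vt=np.linalg.svd(H);R=Vt.T@U.T
o=Pm-R@Lm;print("R",R,"yaw",np.degrees(np.arctan2(R[1,0],R[0,0])),"o",o,"res",1e3*(P-(L@R.T+o)))
np.savez("hold.npz",R=R,o=o)
h=lambda p:R.T@(p[:2]-o)
for n,a,b in[("corner nearL",(155,562),(728,395)),("corner nearR",(511,438),(768,101)),("lid",(249,364),(556,104)),("index",(90,305),(331,305)),("bolt",(94,456),(537,408)),("pointer red top",(110,442),(541,360)),("handle L top",(183,283),(402,133)),("handle R",(328,230),(449,45))]:
    p,e=tri([ray(T,c1(*a)),ray(S,c2(*b))]);print(n,p,e,"holder",h(p))
for n,a,z in[("lid",(249,364),.101),("idx",(92,304),.036),("ptr",(110,445),.020),("ptr.03",(110,445),.03),("hL",(183,288),.088),("hR",(328,238),.088)]:
    p=plane(T,c1(*a),z);print(n,p,h(p))
# colour blobs
for n,M,k in(("top",T,"pics/top0.npy"),("side",S,"pics/side0.npy")):
    im=np.load(k);hsv=cv2.cvtColor(im,cv2.COLOR_RGB2HSV)
    for c,lo,hi in(("green",(50,100,30),(80,255,255)),("orange",(8,180,80),(18,255,255)),("pink",(160,150,60),(178,255,255)),("red",(0,180,80),(5,255,255))):
        mk=cv2.inRange(hsv,lo,hi);nn,_,st,ce=cv2.connectedComponentsWithStats(mk)
        print(n,c,[(ce[i].round(1).tolist(),int(st[i][4])) for i in range(1,nn) if st[i][4]>12])
for n,uv,z in(("tub lid",(189,188),.095),("orange",(256,293),.085),("green1",(321,296),.085),("green2",(418,214),.085),("pink",(434,180),.095),("bottle",(418,91),.22)):print(n,plane(T,uv,z),h(plane(T,uv,z)))
E
```

```text
[[ 0.4022  0.1399  0.016 ]
 [ 0.4948 -0.1206  0.016 ]
 [ 0.8324 -0.0012  0.016 ]
 [ 0.741   0.2594  0.016 ]]
R [[ 0.943  -0.3329]
 [ 0.3329  0.943 ]] yaw 19.444342381492742 o [0.5987 0.0627] res [[ 0.9906 -1.5331]
 [ 0.3064  1.9848]
 [-1.54    1.4874]
 [ 0.2431 -1.9391]]
corner nearL [0.4029 0.1407 0.0115] [np.float64(0.5), np.float64(0.5)] holder [-0.1587  0.1387]
corner nearR [ 0.4945 -0.121   0.0141] [np.float64(0.5), np.float64(0.5)] holder [-0.1594 -0.1386]
lid [0.5326 0.0687 0.1004] [np.float64(0.2), np.float64(0.2)] holder [-0.0604  0.0277]
index [0.5903 0.1911 0.0371] [np.float64(1.0), np.float64(1.0)] holder [0.0348 0.1239]
bolt [0.4801 0.1881 0.0113] [np.float64(0.2), np.float64(0.2)] holder [-0.0701  0.1577]
pointer red top [0.4872 0.1733 0.0269] [np.float64(1.6), np.float64(1.6)] holder [-0.0684  0.1415]
handle L top [0.5928 0.1166 0.0932] [np.float64(1.5), np.float64(1.5)] holder [0.0123 0.0528]
handle R [0.6315 0.015  0.0865] [np.float64(0.5), np.float64(0.5)] holder [ 0.015  -0.0559]
lid [0.5326 0.0687 0.101 ] [-0.0604  0.0277]
idx [0.5904 0.1894 0.036 ] [0.0343 0.1222
[... 451 characters left out ...]
[([251.7, 229.9], 51)]
side green [([274.9, 131.8], 647), ([358.0, 178.9], 696), ([277.7, 180.0], 174), ([396.7, 236.9], 1095), ([42.7, 265.7], 2372), ([142.7, 278.7], 1509)]
side orange [([597.6, 1.8], 20), ([615.3, 2.4], 42), ([630.3, 2.9], 64), ([371.0, 276.8], 1420), ([292.1, 277.5], 13)]
side pink [([334.0, 162.3], 148), ([175.0, 192.3], 1014), ([333.8, 181.9], 31)]
side red [([293.6, 272.4], 107)]
tub lid [0.5604 0.2955 0.095 ] [0.0414 0.2323]
orange [0.3475 0.1505 0.085 ] [-0.2077  0.1664]
green1 [0.3428 0.0203 0.085 ] [-0.2555  0.0452]
green2 [ 0.5096 -0.1783  0.085 ] [-0.1643 -0.1976]
pink [ 0.579  -0.2114  0.095 ] [-0.1098 -0.2519]
bottle [ 0.7152 -0.1557  0.22  ] [ 0.0371 -0.2448]
```

{"fn": "play_rows", "kwargs": {"moves": [{"xyz":[-0.0135,0,0.012],"turn":[0,0,0]},{"xyz":[-0.027,0,0.024],"turn":[0,0,0]},{"xyz":[-0.027,0,0.024],"turn":[0,0,0]},{"xyz":[-0.027,0,0.024],"turn":[0,0,0]},{"xyz":[-0.027,0,0.024],"turn":[0,0,0]},{"xyz":[-0.027,0,0.024],"turn":[0,0,0]},{"xyz":[-0.027,0,0.024],"turn":[0,0,0]},{"xyz":[-0.027,0,0.024],"turn":[0,0,0]},{"xyz":[-0.027,0,0.024],"turn":[0,0,0]},{"xyz":[-0.027,0,0.024],"turn":[0,0,0]},{"xyz":[-0.027,0,0.024],"turn":[0,0,0]},{"xyz":[-0.0135,0,0.012],"turn":[0,0,0]}], "grip": 1}}

```text
time_s: 1.1
position: [0.3567, -0.2894, 0.2418]
eef_rot: [[0.271, 0.0, 0.963], [-0.963, 0.002, 0.271], [-0.002, -1.0, 0.001]]
force: [-0.1, -0.8, 0.1]
grip_width: 0.0851
```

```bash
cat >> h.py <<'E'
def togo(p,yaw_deg):
    "shift in tool axes (present) to TCP target p, and turn about tool y to bring tool x to yaw"
    s=sensors.sense();R=np.array(s["eef_rot"]);c=np.degrees(np.arctan2(R[1,0],R[0,0]))
    print("t",round(s["time_s"],2),"pos",s["position"].round(4),"yaw",round(c,2),"tilt",R[2].round(4),"j",s["joints"].round(3),"F",s["force"].round(1),"w",round(s["grip_width"],4))
    print("tool shift",(R.T@(np.array(p)-s["position"])).round(4),"turn y",round(-(yaw_deg-c),2))
E
python3 -c "
from h import *
togo([.5326,.0687,.2],-70.6)"
```

```text
t 1.1 pos [ 0.3567 -0.2894  0.2418] yaw -74.28 tilt [-1.9e-03 -1.0e+00  6.0e-04] j [-7.370e-01 -1.530e-01  2.044e+00  2.000e-03  1.252e+00  5.590e-01] F [-0.1 -0.8  0.1] w 0.0851
tool shift [-0.297   0.0425  0.2664] turn y -3.68
```

{"fn": "play_rows", "kwargs": {"moves": [{"xyz":[-0.0135,0,0.012],"turn":[0,0,0]},{"xyz":[-0.027,0,0.024],"turn":[0,0,0]},{"xyz":[-0.027,0,0.024],"turn":[0,0,0]},{"xyz":[-0.027,0,0.024],"turn":[0,0,0]},{"xyz":[-0.027,0,0.024],"turn":[0,0,0]},{"xyz":[-0.027,0,0.024],"turn":[0,0,0]},{"xyz":[-0.027,0,0.024],"turn":[0,0,0]},{"xyz":[-0.027,0,0.024],"turn":[0,0,0]},{"xyz":[-0.027,0,0.024],"turn":[0,0,0]},{"xyz":[-0.027,0,0.024],"turn":[0,0,0]},{"xyz":[-0.027,0,0.024],"turn":[0,0,0]},{"xyz":[-0.0135,0,0.012],"turn":[0,-3.7,0]}]}}

```text
time_s: 2.1
position: [0.5312, 0.0677, 0.2418]
eef_rot: [[0.334, 0.0, 0.943], [-0.943, 0.001, 0.334], [-0.001, -1.0, 0.0]]
force: [-0.3, -1.5, 0.4]
grip_width: 0.0854
```

```bash
python3 -c "
from h import *
togo([.5326,.0687,.2],-70.6)
im=eyes.camera('wrist');np.save('pics/w1.npy',im);cv2.imwrite('pics/w1.png',im[:,:,::-1])
s=sensors.sense();m=wristmodel(s,eyes.camera_model('wrist'))
for p in([.5326,.0687,.101],[.4875,.175,.02]):
    q=m['R']@np.array(p)+m['t'];print(m['fx']*q[0]/q[2]+m['cx'],m['fy']*q[1]/q[2]+m['cy'])
"
```

```text
t 2.1 pos [0.5312 0.0677 0.2418] yaw -70.52 tilt [-1.3e-03 -1.0e+00  5.0e-04] j [ 7.900e-02 -0.000e+00  1.902e+00  1.000e-03  1.240e+00  1.310e+00] F [-0.3 -1.5  0.4] w 0.0854
tool shift [-0.0004  0.0418  0.0016] turn y 0.08
317.9777672394191 187.3133792272468
227.96906557966537 175.717765048538
```

View pics/w1.png

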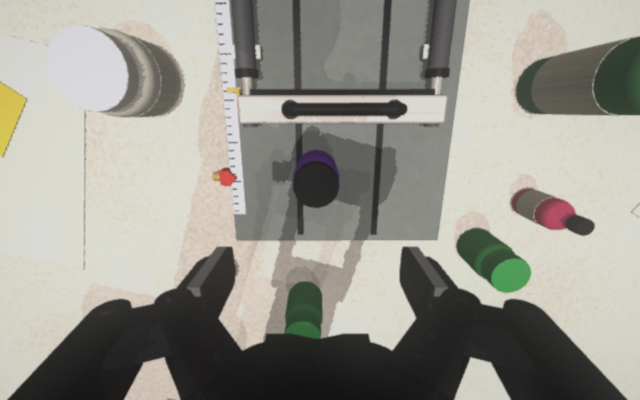

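The wrist view shows the lid at (316,186), against a predicted (318,187), so the jar position is confirmed. The pointer also agrees, at (227,177). I'm going down onto the jar.

{"fn": "play_rows", "kwargs": {"moves": [{"xyz":[-0.0005,0.008,0.0015],"turn":[0,0,0]},{"xyz":[0,0.018,0],"turn":[0,0,0]},{"xyz":[0,0.02,0],"turn":[0,0,0]},{"xyz":[0,0.02,0],"turn":[0,0,0]},{"xyz":[0,0.02,0],"turn":[0,0,0]},{"xyz":[0,0.02,0],"turn":[0,0,0]},{"xyz":[0,0.02,0],"turn":[0,0,0]},{"xyz":[0,0.02,0],"turn":[0,0,0]},{"xyz":[0,0.018,0],"turn":[0,0,0]},{"xyz":[0,0.015,0],"turn":[0,0,0]},{"xyz":[0,0.01,0],"turn":[0,0,0]},{"xyz":[0,0.005,0],"turn":[0,0,0]}]}}

```text
time_s: 3.15
position: [0.5294, 0.064, 0.046]
eef_rot: [[0.329, -0.004, 0.944], [-0.944, -0.001, 0.329], [-0.001, -1.0, -0.004]]
force: [-0.2, -0.5, -0.2]
grip_width: 0.0859
```

{"fn": "play_rows", "kwargs": {"moves": [{"xyz":[0,0,0],"turn":[0,0,0]},{"xyz":[0,0,0],"turn":[0,0,0]},{"xyz":[0,0,0],"turn":[0,0,0]},{"xyz":[0,0,0],"turn":[0,0,0]},{"xyz":[0,0,0],"turn":[0,0,0]},{"xyz":[0,0,0],"turn":[0,0,0]},{"xyz":[0,0,0],"turn":[0,0,0]},{"xyz":[0,0,0],"turn":[0,0,0]},{"xyz":[0,0,0],"turn":[0,0,0]},{"xyz":[0,0,0],"turn":[0,0,0]}], "grip": -1, "force": 35}}

```text
time_s: 3.98
position: [0.5331, 0.0659, 0.0502]
eef_rot: [[0.331, 0.003, 0.944], [-0.944, 0.001, 0.331], [0.0, -1.0, 0.003]]
force: [-1.8, 3.4, 5.5]
grip_width: 0.0507
```

{"fn": "play_rows", "kwargs": {"moves": [{"xyz":[0,-0.004,0],"turn":[0,0,0]},{"xyz":[0,-0.012,0],"turn":[0,0,0]},{"xyz":[0,-0.016,0],"turn":[0,0,0]},{"xyz":[0,-0.016,0],"turn":[0,0,0]},{"xyz":[0,-0.016,0],"turn":[0,0,0]},{"xyz":[0,-0.012,0],"turn":[0,0,0]},{"xyz":[0,-0.004,0],"turn":[0,0,0]},{"xyz":[0,0,0],"turn":[0,0,0]}]}}

```text
time_s: 4.65
position: [0.5326, 0.0651, 0.13]
eef_rot: [[0.331, 0.003, 0.944], [-0.944, 0.0, 0.331], [0.001, -1.0, 0.003]]
force: [0.2, -0.2, -2.5]
grip_width: 0.0509
```

```bash
python3 -c "
from h import *
togo([.40,-.10,.13],-70.6)"
```

```text
t 4.65 pos [0.5326 0.0651 0.13  ] yaw -70.67 tilt [ 0.001  -1.      0.0029] j [ 0.075  0.101  2.015 -0.     1.023  1.309] F [ 0.2 -0.2 -2.5] w 0.0509
tool shift [ 0.112  -0.0005 -0.1798] turn y -0.07
```

{"fn": "play_rows", "kwargs": {"moves": [{"xyz":[0.005,0,-0.008],"turn":[0,0,0]},{"xyz":[0.01,0,-0.016],"turn":[0,0,0]},{"xyz":[0.0115,0,-0.0185],"turn":[0,0,0]},{"xyz":[0.0115,0,-0.0185],"turn":[0,0,0]},{"xyz":[0.0115,0,-0.0185],"turn":[0,0,0]},{"xyz":[0.0115,0,-0.0185],"turn":[0,0,0]},{"xyz":[0.0115,0,-0.0185],"turn":[0,0,0]},{"xyz":[0.0115,0,-0.0185],"turn":[0,0,0]},{"xyz":[0.0115,0,-0.0185],"turn":[0,0,0]},{"xyz":[0.01,0,-0.016],"turn":[0,0,0]},{"xyz":[0.006,0,-0.009],"turn":[0,0,0]},{"xyz":[0,0,0],"turn":[0,0,0]}]}}

```text
time_s: 5.65
position: [0.3975, -0.1001, 0.1269]
eef_rot: [[0.329, -0.003, 0.944], [-0.944, 0.0, 0.329], [-0.001, -1.0, -0.003]]
force: [-0.2, -0.2, -2.4]
grip_width: 0.0505
```

```bash
python3 -c "
from h import *
togo([.40,-.10,.034],-70.6)"
```

```text
t 5.65 pos [ 0.3975 -0.1001  0.1269] yaw -70.8 tilt [-0.0013 -1.     -0.0027] j [-3.070e-01 -1.430e-01  2.260e+00 -1.000e-03  1.028e+00  9.290e-01] F [-0.2 -0.2 -2.4] w 0.0505
tool shift [0.0009 0.0929 0.0026] turn y -0.2
```

{"fn": "play_rows", "kwargs": {"moves": [{"xyz":[0,0.005,0],"turn":[0,0,0]},{"xyz":[0,0.012,0],"turn":[0,0,0]},{"xyz":[0,0.015,0],"turn":[0,0,0]},{"xyz":[0,0.015,0],"turn":[0,0,0]},{"xyz":[0,0.015,0],"turn":[0,0,0]},{"xyz":[0,0.012,0],"turn":[0,0,0]},{"xyz":[0,0.008,0],"turn":[0,0,0]},{"xyz":[0,0.005,0],"turn":[0,0,0]},{"xyz":[0,0.003,0],"turn":[0,0,0]},{"xyz":[0,0.001,0],"turn":[0,0,0]},{"xyz":[0,0.001,0],"turn":[0,0,0]},{"xyz":[0,0,0],"turn":[0,0,0]}]}}

```text
time_s: 6.65
position: [0.4006, -0.0992, 0.0367]
eef_rot: [[0.331, 0.001, 0.944], [-0.944, -0.0, 0.331], [0.001, -1.0, 0.001]]
force: [-0.4, 0.5, -1.9]
grip_width: 0.0508
```

{"fn": "play_rows", "kwargs": {"moves": [{"xyz":[0,0.001,0],"turn":[0,0,0]},{"xyz":[0,0.001,0],"turn":[0,0,0]},{"xyz":[0,0,0],"turn":[0,0,0]}]}}

```text
time_s: 6.9
position: [0.4002, -0.0992, 0.0345]
eef_rot: [[0.331, 0.001, 0.944], [-0.944, -0.0, 0.331], [0.0, -1.0, 0.0]]
force: [-0.2, 0.3, -2.4]
grip_width: 0.0509
```

{"fn": "play_rows", "kwargs": {"moves": [{"xyz":[0,0.001,0],"turn":[0,0,0]},{"xyz":[0,0.0005,0],"turn":[0,0,0]},{"xyz":[0,0,0],"turn":[0,0,0]}]}}

```text
time_s: 7.15
position: [0.4003, -0.0992, 0.0342]
eef_rot: [[0.331, -0.0, 0.944], [-0.944, 0.0, 0.331], [-0.0, -1.0, -0.0]]
force: [-5.2, 1.8, 10.2]
grip_width: 0.0507
```

{"fn": "play_rows", "kwargs": {"moves": [{"xyz":[0,0.001,0],"turn":[0,0,0]},{"xyz":[0,0,0],"turn":[0,0,0]}]}}

```text
time_s: 7.32
position: [0.4004, -0.0992, 0.0341]
eef_rot: [[0.331, -0.001, 0.944], [-0.944, 0.0, 0.331], [-0.001, -1.0, -0.001]]
force: [-8.8, 2.5, 21.4]
grip_width: 0.0508
```

{"fn": "play_rows", "kwargs": {"moves": [{"xyz":[0,-0.0015,0],"turn":[0,0,0]},{"xyz":[0,0,0],"turn":[0,0,0]}]}}

```text
time_s: 7.48
position: [0.4008, -0.0993, 0.0342]
eef_rot: [[0.331, 0.002, 0.944], [-0.944, -0.001, 0.331], [0.001, -1.0, 0.002]]
force: [-2.1, 1.1, 7.8]
grip_width: 0.0509
```

{"fn": "play_rows", "kwargs": {"moves": [{"xyz":[0,0,0],"turn":[0,0,0]},{"xyz":[0,0,0],"turn":[0,0,0]},{"xyz":[0,0,0],"turn":[0,0,0]},{"xyz":[0,0,0],"turn":[0,0,0]},{"xyz":[0,0,0],"turn":[0,0,0]},{"xyz":[0,0,0],"turn":[0,0,0]},{"xyz":[0,0,0],"turn":[0,0,0]},{"xyz":[0,0,0],"turn":[0,0,0]}], "grip": 1}}

```text
time_s: 8.15
position: [0.4, -0.099, 0.0332]
eef_rot: [[0.331, -0.0, 0.944], [-0.944, 0.0, 0.331], [-0.0, -1.0, -0.0]]
force: [-0.3, -0.4, -0.2]
grip_width: 0.0857
```

{"fn": "play_rows", "kwargs": {"moves": [{"xyz":[0,-0.008,0],"turn":[0,0,0]},{"xyz":[0,-0.015,0],"turn":[0,0,0]},{"xyz":[0,-0.02,0],"turn":[0,0,0]},{"xyz":[0,-0.025,0],"turn":[0,0,0]},{"xyz":[0,-0.025,0],"turn":[0,0,0]},{"xyz":[0,-0.025,0],"turn":[0,0,0]},{"xyz":[0,-0.025,0],"turn":[0,0,0]},{"xyz":[0,-0.015,0],"turn":[0,0,0]},{"xyz":[0,-0.005,0],"turn":[0,0,0]},{"xyz":[0,0,0],"turn":[0,0,0]}]}}

```text
time_s: 8.98
position: [0.4012, -0.0994, 0.1983]
eef_rot: [[0.331, 0.004, 0.944], [-0.944, -0.001, 0.331], [0.002, -1.0, 0.003]]
force: [-0.0, 0.1, 0.5]
grip_width: 0.0853
```

```bash
python3 -c "
from h import *
H=np.load('hold.npz');R,o=H['R'],H['o']
for x in(.0117,.013):print(R@[x,0]+o)
togo([*(R@[.012,0]+o),.15],19.4)
im=eyes.camera('side');cv2.imwrite('pics/s2.png',im[150:350,150:550,::-1])"
```

```text
[0.60976583 0.0666021 ]
[0.61099168 0.06703486]
t 8.98 pos [ 0.4012 -0.0994  0.1983] yaw -70.67 tilt [ 0.0025 -1.      0.0034] j [-0.303 -0.221  2.181  0.     1.177  0.93 ] F [-0.   0.1  0.5] w 0.0853
tool shift [-0.0877  0.049   0.2519] turn y -90.07
```

View pics/s2.png

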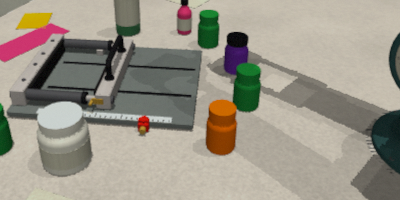

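The jar stands upright on the table at crop (236,52). Next is the handle.

{"fn": "play_rows", "kwargs": {"moves": [{"xyz":[-0.004,0,0.012],"turn":[0,0,0]},{"xyz":[-0.008,0,0.023],"turn":[0,0,0]},{"xyz":[-0.009,0,0.026],"turn":[0,0,0]},{"xyz":[-0.009,0,0.026],"turn":[0,0,0]},{"xyz":[-0.009,0,0.026],"turn":[0,0,0]},{"xyz":[-0.009,0,0.026],"turn":[0,0,0]},{"xyz":[-0.009,0,0.026],"turn":[0,0,0]},{"xyz":[-0.009,0,0.026],"turn":[0,0,0]},{"xyz":[-0.009,0,0.026],"turn":[0,0,0]},{"xyz":[-0.009,0,0.023],"turn":[0,0,0]},{"xyz":[-0.004,0,0.012],"turn":[0,0,0]},{"xyz":[0,0,0],"turn":[0,-6,0]}]}}

```text
time_s: 10.03
position: [0.6098, 0.0696, 0.1939]
eef_rot: [[0.43, -0.002, 0.903], [-0.903, 0.0, 0.43], [-0.001, -1.0, -0.002]]
force: [-0.4, 0.4, -0.1]
grip_width: 0.0856
```

{"fn": "play_rows", "kwargs": {"moves": [{"xyz":[0,0,0],"turn":[0,-7,0]},{"xyz":[0,0,0],"turn":[0,-7,0]},{"xyz":[0,0,0],"turn":[0,-7,0]},{"xyz":[0,0,0],"turn":[0,-7,0]},{"xyz":[0,0,0],"turn":[0,-7,0]},{"xyz":[0,0,0],"turn":[0,-7,0]},{"xyz":[0,0,0],"turn":[0,-7,0]},{"xyz":[0,0,0],"turn":[0,-7,0]},{"xyz":[0,0,0],"turn":[0,-7,0]},{"xyz":[0,0,0],"turn":[0,-7,0]},{"xyz":[0,0,0],"turn":[0,-7,0]},{"xyz":[0,0,0],"turn":[0,-7,0]}]}}

```text
time_s: 11.03
position: [0.6076, 0.0674, 0.1944]
eef_rot: [[0.942, -0.003, -0.337], [0.337, -0.0, 0.942], [-0.003, -1.0, 0.001]]
force: [0.5, -0.3, 0.4]
grip_width: 0.0855
```

```bash
python3 -c "
from h import *
H=np.load('hold.npz');R,o=H['R'],H['o']
togo([*(R@[.012,0]+o),.096],19.4)
s=sensors.sense();im=eyes.camera('wrist');cv2.imwrite('pics/w2.png',im[:,:,::-1]);m=wristmodel(s,eyes.camera_model('wrist'))
for p in([.012,.045,.088],[.012,0,.088],[.012,-.045,.088],[.035,.123,.036]):
    q=m['R']@np.r_[R@p[:2]+o,p[2]]+m['t'];print(p,(m['fx']*q[0]/q[2]+m['cx']).round(1),(m['fy']*q[1]/q[2]+m['cy']).round(1))"
```

```text
t 11.03 pos [0.6076 0.0674 0.1944] yaw 19.67 tilt [-3.1e-03 -1.0e+00  8.0e-04] j [ 0.07   0.181  1.795 -0.     1.169 -0.273] F [ 0.5 -0.3  0.4] w 0.0855
tool shift [ 0.0024  0.0984 -0.0016] turn y 0.27
[0.012, 0.045, 0.088] 320.7 149.2
[0.012, 0, 0.088] 320.3 200.2
[0.012, -0.045, 0.088] 320.0 246.0
[0.035, 0.123, 0.036] 345.4 58.3
```

View pics/w2.png

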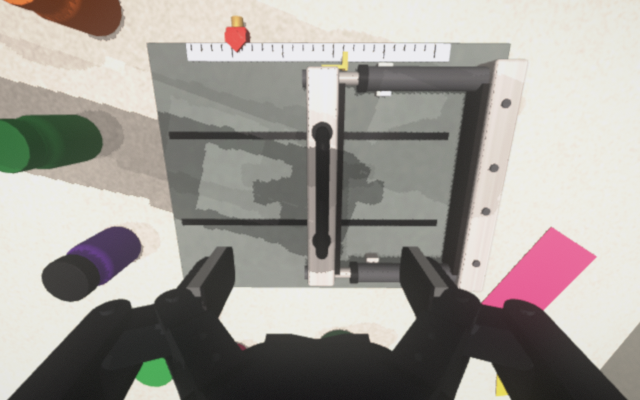

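The wrist view shows the handle bar at u≈321, against a predicted 320.5. The brass index is at (345,63) and the red pointer tip at (236,50). I'll go down and grip the bar.

{"fn": "play_rows", "kwargs": {"moves": [{"xyz":[0.0025,0.006,-0.0015],"turn":[0,0.2,0]},{"xyz":[0,0.012,0],"turn":[0,0,0]},{"xyz":[0,0.015,0],"turn":[0,0,0]},{"xyz":[0,0.015,0],"turn":[0,0,0]},{"xyz":[0,0.015,0],"turn":[0,0,0]},{"xyz":[0,0.015,0],"turn":[0,0,0]},{"xyz":[0,0.013,0],"turn":[0,0,0]},{"xyz":[0,0.01,0],"turn":[0,0,0]},{"xyz":[0,0.007,0],"turn":[0,0,0]},{"xyz":[0,0.004,0],"turn":[0,0,0]},{"xyz":[0,0,0],"turn":[0,0,0]}]}}

```text
time_s: 12.0
position: [0.6109, 0.0668, 0.0831]
eef_rot: [[0.945, -0.002, -0.327], [0.327, -0.0, 0.945], [-0.002, -1.0, 0.0]]
force: [0.0, 0.2, 0.2]
grip_width: 0.0855
```

{"fn": "play_rows", "kwargs": {"moves": [{"xyz":[0,0,0],"turn":[0,0,0]},{"xyz":[0,0,0],"turn":[0,0,0]},{"xyz":[0,0,0],"turn":[0,0,0]},{"xyz":[0,0,0],"turn":[0,0,0]},{"xyz":[0,0,0],"turn":[0,0,0]},{"xyz":[0,0,0],"turn":[0,0,0]},{"xyz":[0,0,0],"turn":[0,0,0]},{"xyz":[0,0,0],"turn":[0,0,0]},{"xyz":[0,0,0],"turn":[0,0,0]},{"xyz":[0,0,0],"turn":[0,0,0]},{"xyz":[0,0,0],"turn":[0,0,0]},{"xyz":[0,0,0],"turn":[0,0,0]}], "grip": -1, "force": 60}}

```text
time_s: 13.0
position: [0.6121, 0.0669, 0.0849]
eef_rot: [[0.945, 0.001, -0.328], [0.328, 0.0, 0.945], [0.001, -1.0, -0.0]]
force: [-0.2, 0.4, 3.9]
grip_width: 0.0096
```

```bash
python3 - <<'E'
from h import *
H=np.load('hold.npz');R,o=H['R'],H['o']
togo([*(R@[-.092,0]+o),.082],19.4)
s=sensors.sense();im=eyes.camera('wrist');m=wristmodel(s,eyes.camera_model('wrist'))
cv2.imwrite('pics/w3.png',cv2.resize(im[0:200,120:440],None,fx=2.4,fy=2.4,interpolation=cv2.INTER_CUBIC)[:,:,::-1])
cv2.imwrite('pics/w3full.png',im[:,:,::-1]);np.save('pics/w3.npy',im)
for p in([.035,.123,.036],[-.069,.13,.02]):
    q=m['R']@np.r_[R@p[:2]+o,p[2]]+m['t'];print(p,(m['fx']*q[0]/q[2]+m['cx']).round(1),(m['fy']*q[1]/q[2]+m['cy']).round(1))
E
```

```text
t 13.0 pos [0.6121 0.0669 0.0849] yaw 19.13 tilt [ 1.3e-03 -1.0e+00 -2.0e-04] j [ 0.068  0.293  1.877  0.     0.971 -0.266] F [-0.2  0.4  3.9] w 0.0096
tool shift [-1.061e-01  2.700e-03 -1.000e-04] turn y -0.27
[0.035, 0.123, 0.036] 353.6 19.9
[-0.069, 0.13, 0.02] 180.7 16.0
```

View pics/w3.png

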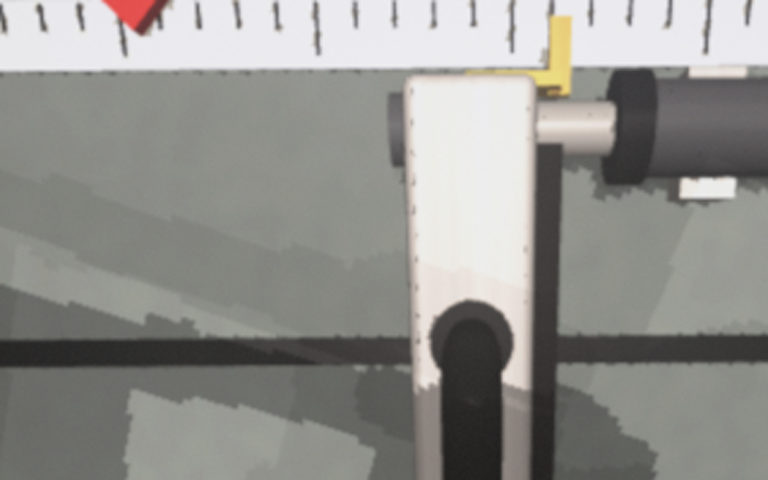

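```bash
python3 - <<'E'
from h import *
H=np.load('hold.npz');R,o=H['R'],H['o']
m=wristmodel(sensors.sense(),eyes.camera_model('wrist'))
for n,uv,z in(("idx",(353.5,7.5),.036),("ptr",(179,14.5),.020)):
    p=plane(m,uv,z);print(n,p,R.T@(p[:2]-o))
E
```

```text
idx [0.58850998 0.195974   0.036     ] [0.03472322 0.1290691 ]
ptr [0.48925918 0.16276191 0.02      ] [-0.06992285  0.13079095]
```

{"fn": "play_rows", "kwargs": {"moves": [{"xyz":[-0.003,0,0],"turn":[0,0,0]},{"xyz":[-0.006,0,0],"turn":[0,0,0]},{"xyz":[-0.01,0,0],"turn":[0,0,0]},{"xyz":[-0.01,0,0],"turn":[0,0,0]},{"xyz":[-0.01,0,0],"turn":[0,0,0]},{"xyz":[-0.01,0,0],"turn":[0,0,0]},{"xyz":[-0.01,0,0],"turn":[0,0,0]},{"xyz":[-0.01,0,0],"turn":[0,0,0]},{"xyz":[-0.01,0,0],"turn":[0,0,0]},{"xyz":[-0.008,0,0],"turn":[0,0,0]},{"xyz":[-0.003,0,0],"turn":[0,0,0]},{"xyz":[0,0,0],"turn":[0,0,0]}]}}

```text
time_s: 14.05
position: [0.5285, 0.0372, 0.0849]
eef_rot: [[0.945, 0.006, -0.327], [0.327, 0.0, 0.945], [0.006, -1.0, -0.002]]
force: [8.3, 1.7, -1.7]
grip_width: 0.0098
```

```bash
cat > look.py <<'E'
import sys
from h import *
H=np.load('hold.npz');R,o=H['R'],H['o']
togo([*(R@[-.092,0]+o),.082],19.4)
s=sensors.sense();im=eyes.camera('wrist');m=wristmodel(s,eyes.camera_model('wrist'))
hsv=cv2.cvtColor(im[:40],cv2.COLOR_RGB2HSV)
for n,lo,hi in(("brass",(20,100,90),(32,255,255)),("red",(0,150,80),(5,255,255))):
    ys,xs=np.nonzero(cv2.inRange(hsv,lo,hi)); k=ys<=(ys.min()+5 if n=="brass" else 99)
    print(n,len(xs),"u",xs.min(),xs.max(),"top band u",xs[k].min(),xs[k].max(),"v",ys.min(),ys.max(),"lowest u",xs[ys==ys.max()].mean())
np.savez('pics/last.npz',im=im,R=m['R'],t=m['t'])
cv2.imwrite('pics/%s.png'%sys.argv[1],cv2.resize(im[0:150,200:480],None,fx=2.8,fy=2.8,interpolation=cv2.INTER_CUBIC)[:,:,::-1])
E
python3 look.py w4
```

```text
t 14.05 pos [0.5285 0.0372 0.0849] yaw 19.11 tilt [ 0.0056 -1.     -0.0016] j [ 0.023  0.142  2.064  0.     0.93  -0.311] F [ 8.3  1.7 -1.7] w 0.0098
tool shift [-0.0173  0.0028  0.0005] turn y -0.29
brass 310 u 339 356 top band u 349 356 v 7 39 lowest u 351.57142857142856
red 105 u 315 332 top band u 315 332 v 0 9 lowest u 323.5
```

View pics/w4.png

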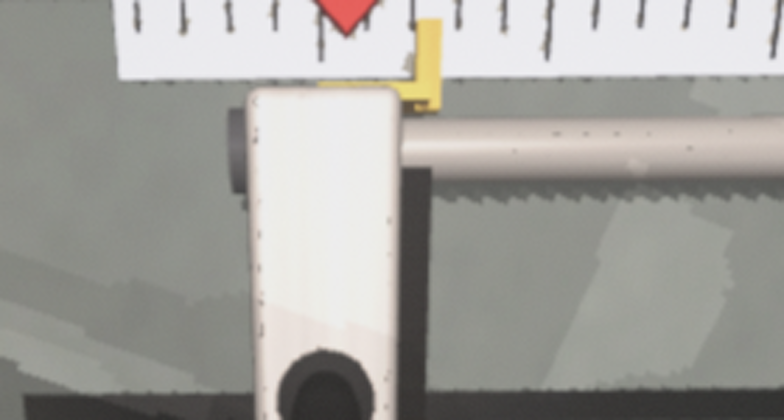

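Both are visible: the index tip at crop (429,20), which is pixel (353,7), and the pointer tip at crop (347,36), pixel (324,12).

```bash
python3 - <<'E'
from h import *
H=np.load('hold.npz');R,o=H['R'],H['o']
m=dict(eyes.camera_model('wrist'));L=np.load('pics/last.npz');m['R']=L['R'];m['t']=L['t']
for n,uv,z in(("idx",(352.8,7),.036),("ptr",(323.6,12.5),.020)):
    p=plane(m,uv,z);print(n,p,R.T@(p[:2]-o))
E
```

```text
idx [0.50469713 0.16637773 0.036     ] [-0.05416173  0.12906138]
ptr [0.48909597 0.16296281 0.02      ] [-0.07000988  0.13103471]
```

{"fn": "play_rows", "kwargs": {"moves": [{"xyz":[-0.003,0,0],"turn":[0,0,0]},{"xyz":[-0.005,0,0],"turn":[0,0,0]},{"xyz":[-0.005,0,0],"turn":[0,0,0]},{"xyz":[-0.003,0,0],"turn":[0,0,0]},{"xyz":[0,0,0],"turn":[0,0,0]},{"xyz":[0,0,0],"turn":[0,0,0]},{"xyz":[0,0,0],"turn":[0,0,0]},{"xyz":[0,0,0],"turn":[0,0,0]}]}}

```text
time_s: 14.77
position: [0.5142, 0.0322, 0.0849]
eef_rot: [[0.945, 0.007, -0.328], [0.328, 0.0, 0.945], [0.006, -1.0, -0.002]]
force: [8.8, 1.6, -1.9]
grip_width: 0.0096
```

```bash
python3 look.py w5; python3 - <<'E'
from h import *
T=eyes.camera('top');cv2.imwrite('pics/top5.png',cv2.resize(T[120:330,200:440],None,fx=2.6,fy=2.6)[:,:,::-1])
E
```

```text
t 14.77 pos [0.5142 0.0322 0.0849] yaw 19.12 tilt [ 0.0063 -1.     -0.0018] j [ 0.014  0.115  2.095  0.     0.925 -0.32 ] F [ 8.8  1.6 -1.9] w 0.0096
tool shift [-0.0022  0.0029  0.0006] turn y -0.28
brass 309 u 339 356 top band u 349 356 v 7 39 lowest u 352.5
red 87 u 340 357 top band u 340 357 v 0 7 lowest u 346.5
```

View pics/w5.png

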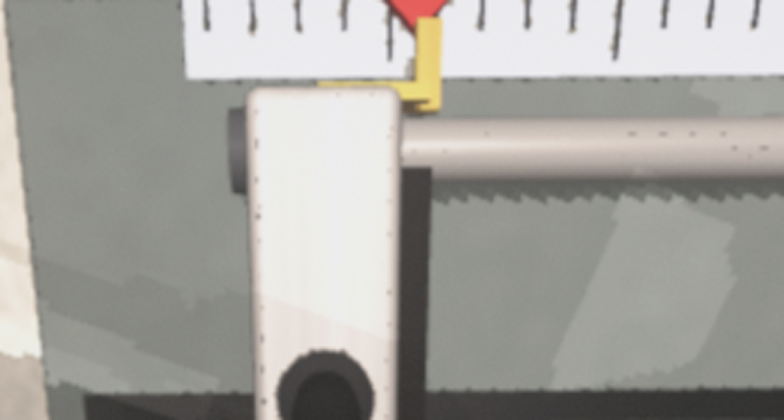

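```bash
python3 - <<'E'
from h import *
H=np.load('hold.npz');R,o=H['R'],H['o']
m=dict(eyes.camera_model('wrist'));L=np.load('pics/last.npz');m['R']=L['R'];m['t']=L['t']
for n,uv,z in(("idx",(352.8,7),.036),("ptr",(349,12.5),.020)):
    p=plane(m,uv,z);print(n,p,R.T@(p[:2]-o))
E
```

```text
idx [0.49047175 0.16130655 0.036     ] [-0.06926391  0.12901494]
ptr [0.48951047 0.16297127 0.02      ] [-0.06961619  0.13090471]
```

View pics/top5.png

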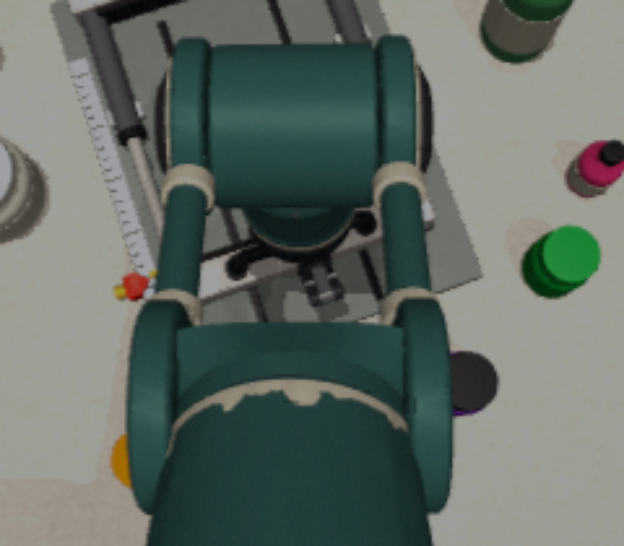

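The index is within about 0.5 mm of the pointer and the jar is standing clear. I'll nudge half a millimetre, hold, then hand in.

{"fn": "play_rows", "kwargs": {"moves": [{"xyz":[-0.0005,0,0],"turn":[0,0,0]},{"xyz":[0,0,0],"turn":[0,0,0]},{"xyz":[0,0,0],"turn":[0,0,0]},{"xyz":[0,0,0],"turn":[0,0,0]},{"xyz":[0,0,0],"turn":[0,0,0]},{"xyz":[0,0,0],"turn":[0,0,0]},{"xyz":[0,0,0],"turn":[0,0,0]},{"xyz":[0,0,0],"turn":[0,0,0]},{"xyz":[0,0,0],"turn":[0,0,0]},{"xyz":[0,0,0],"turn":[0,0,0]}]}}

```text
time_s: 15.7
position: [0.5139, 0.0321, 0.0849]
eef_rot: [[0.945, 0.007, -0.328], [0.328, 0.0, 0.945], [0.007, -1.0, -0.002]]
force: [9.3, 1.0, -2.4]
grip_width: 0.0098
```

```bash
python3 look.py w6; python3 -c "
from rig import finish_job
print(finish_job())"
```

```text
t 15.7 pos [0.5139 0.0321 0.0849] yaw 19.12 tilt [ 0.0066 -1.     -0.0018] j [ 0.014  0.114  2.096  0.     0.925 -0.32 ] F [ 9.3  1.  -2.4] w 0.0098
tool shift [-0.0018  0.0029  0.0006] turn y -0.28
brass 309 u 339 356 top band u 349 356 v 7 39 lowest u 352.5
red 86 u 341 358 top band u 341 358 v 0 7 lowest u 347.0
the job is handed in; nothing more can be done
None
```

I moved the purple ink jar off the holder and stood it upright on the table at about (0.40, -0.10). I then gripped the bow handle, pulled the sliding jaw out about 105 mm to the red pointer, and handed the job in at 15.7 s while still holding it.

- **Index:** the wrist camera put the brass index about 0.4 mm short of the pointer before a last 0.5 mm nudge, well inside the 4 mm limit. I did not recompute the offset after that nudge. In this last view the index tab hides the pointer's tip, so I used the middle of the red patch.
- **Hold:** the wrist sensor read about 9 N of spring pull, with the fingers closed on the bar.
- **Jar:** the side view after release showed it upright. In the later top view it was still standing, partly hidden behind the arm.
- **Bystanders:** the arm never went near the bottles or the tub. The pictures show them standing, but I did not re-measure their positions.
- **Setting down:** the jar was pressed onto the table with about 21 N for a moment, then eased off before I let go. No check failed.

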